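# Index the agar dish to its third sector and hold it under the reader

### The arm

A 6-joint arm with a two-finger parallel gripper is mounted at the origin on the work surface. World frame = base frame: x ahead of the robot, y to its left, z up, the work surface at z = 0. Lengths are in m, angles in degrees, forces in N, time in s.
With the tool pointing down it reaches from about 0.4 to 0.825 m from the base axis. Payload 7 kg.
Tool frame: the origin (TCP) lies midway between the tips of the shut fingers; the grasp point (between the pads) lies 19 mm behind it; x points along the fingers, z is the direction in which the jaws open and shut, and the axes are right-handed (so a half turn about x gives the same grasp; the last joint's range is limited). The gripper opens to 88 mm and grips with 3 to 60 N. Pads are 19 mm wide; open, the fingers measure 130 mm over their backs; the gripper's body (78 mm by 193 mm) begins 47 mm behind the grasp point.
Start: joints at [85.09, 20.546, 0.682, 0, -70.136, -16.507], TCP at [0.246, 0.628, 0.2] pointing down, gripper open.
Joint ranges: [-176.03, 176.03], [-82.01, 121.73], [-58.28, 71.71], [-173.87, 95.51], [-174.79, -0.11], [-173.66, 173.66]. Speed limits (degrees/s): [136.94, 136.94, 172.46, 180, 180, 180].

### API

Orientations are given as [roll, pitch, yaw] about the fixed x, y, z axes, in that order (R = Rz(yaw) Ry(pitch) Rx(roll)).
In Python, from plant import get_state, capture, close_job gives the robot as it stands.
- The arm moves only by the tool play_rows, never from a script. Its argument "series" is one flat list of numbers, 4 for each row, row after row: the shift along the tool's x, y, z in m, then the turn about the tool's x in rad. In form: [tx, ty, tz, spin, tx, ty, tz, spin, ...]. A call has exactly 5 rows; each row shifts and turns the commanded pose from where the row before left it, along the tool's axes as they then stand; what a row does not reach is not made up. A row lasts 1/12 s, in which the tool goes at most 41.7 mm and 7.16 degrees, less where a joint would pass 70% of its speed; a pose out of reach is approached as far as the arm can. A call is refused whole if a number of a shift passes 0.0417 or a number of a turn 0.125, either way. A call with a gripper value outside its range is refused whole. "jaw" is the opening in per cent of the stroke, from 0 (shut) to 100 (fully open), set as the call begins (left out, the last holds). The fingers move at their own pace and stop on an object; "squeeze" is the grip in N (left out, the last holds). Time passes only in rows, so rows that do not move let the fingers close, or fill a call up. It gives the time, the measured TCP pose, the force and the opening at its end, in the units of the state.
- get_state(): the state, without advancing time (a new reading comes with each control period).
- capture(name): name is "scene" or "top"; returns a dict with "img" (400x640x3 uint8, blue, green, red), "K" (3x3 intrinsics, pixels), "k1" (the pictures are not rectified: a ray, as slopes to the right and down, at radius r is drawn at 1 + k1 r^2 times it, then the intrinsics apply), "world_from_camera" (4x4, takes a point from camera to world coordinates). Camera axes: x right, y down, z forward; pixel columns grow to the right and rows downward; lengths in m; the calibration is good to about 2 mm. A picture is of the moment at which its call begins. There is no depth.
- close_job(): hands the job in, once; it reports no verdict.
The state is a dict: "time_s": time; "joints": joint angles; "qd": joint speeds; "joint_torque": joint torques, N m; "tcp_pos": TCP position; "eef_rot": TCP orientation; "contact_force": force on the tool from outside, world axes, zero at the start; "moment": the same for the moment, N m; "gripper_width": finger opening in m.
Only numpy, scipy, OpenCV 4.12 (cv2) and the standard library are available. Lean on these libraries where they do the work, as an engineer would, in place of code of your own. Each camera call takes 0.05 s, during which the arm holds its last target.

### The job

Two inspection stages stand on the lab bench: one carries the dish of red agar, the other a plain dark steel blank. Grip the black index knob of the stage that carries the red dish, turn it clockwise to its third click and not beyond, and hold it there against its return spring: the program finishes while the knob is still gripped at the third click. Leave the other stage's knob, the dish and blank on their carriers, and the other things on the bench alone.

Things in the scene. Friction and masses are not known exactly. Their poses are not given: they have to be found in the camera images.
- stageA: inspection stage A, same as stage B: fixed white base plate 270 x 130 x 22 mm. Origin: centre of its underside; z up, x along its length from knob end to dish end. Knob axis at x = -85 mm, y = 0, in a round grey housing 80 mm across, 42 mm high. Dish carrier centred at x = +50 mm. Reader head on a post at x = 80 to 136 mm, up to 112 mm high.
- stageB: inspection stage B, same as stage A: fixed white base plate 270 x 130 x 22 mm. Origin: centre of its underside; z up, x along its length from knob end to dish end. Knob axis at x = -85 mm, y = 0, in a round grey housing 80 mm across, 42 mm high. Dish carrier centred at x = +50 mm. Reader head on a post at x = 80 to 136 mm, up to 112 mm high.
- knobA (a joint): angle of the black index knob of stage A: 0 at the start, grows CLOCKWISE seen from above, end of travel 2.0. Clicks every 0.40 rad: the third at 1.20. A return spring (0.06 to 0.08 N m) turns it right back to 0 when let go; on it the clicks add up to -0.05 N m just before and +0.05 N m just after each: felt as a jump in the moment. The dish carrier turns 1:1. Squeezing the grip bar with 25 to 40 N holds it without slip.
- knobB (a joint): angle of the black index knob of stage B: 0 at the start, grows CLOCKWISE seen from above, end of travel 2.0. Clicks every 0.40 rad: the third at 1.20. A return spring (0.06 to 0.08 N m) turns it right back to 0 when let go; on it the clicks add up to -0.05 N m just before and +0.05 N m just after each: felt as a jump in the moment. The dish carrier turns 1:1. Squeezing the grip bar with 25 to 40 N holds it without slip.
- knobA_grip (a point): point on the axis of knob A, 76 mm above the bench, mid-thickness of its upright grip bar (44 long, 16 thick, 50 to 92 mm above the bench, on a skirt disc 60 mm across). At angle 0 the bar lies along the stage's x, white pointer towards the stage's -x. Housing dots mark the pointer at 0 and the first three clicks, the third blue. Site x axis: along the bar, turns with it.
- knobB_grip (a point): point on the axis of knob B, 76 mm above the bench, mid-thickness of its upright grip bar (44 long, 16 thick, 50 to 92 mm above the bench, on a skirt disc 60 mm across). At angle 0 the bar lies along the stage's x, white pointer towards the stage's -x. Housing dots mark the pointer at 0 and the first three clicks, the third blue. Site x axis: along the bar, turns with it.
- carrierA_top (a point): centre of the dish carrier's top face on stage A, 30 mm above the bench; the carrier disc is 112 mm across with six pins, 8 mm high, around whatever lies on it.
- carrierB_top (a point): centre of the dish carrier's top face on stage B, 30 mm above the bench; the carrier disc is 112 mm across with six pins, 8 mm high, around whatever lies on it.
- dish: loose culture dish with red agar and small cream colonies, 90 mm across, 15 mm high, lying on the carrier of stage A or of stage B (drawn at the start). Origin: centre of its underside; z up.
- blank: loose dark steel disc, 90 mm across, 15 mm high, lying on the other stage's carrier. Origin: centre of its underside; z up.
- bottle: bystander: amber bottle with a blue cap, 60 mm across, 90 mm high, to the right of the stages. Origin: centre of its underside.
- tub: bystander: yellow tub with a white lid, 92 mm across, 85 mm high, to the right of the robot. Origin: centre of its underside.
- dish_stack: bystander: stack of three closed dishes, 90 mm across, 45 mm high, to the left of the robot. Origin: centre of its underside.
Mind the look-alikes: they are no part of the job. Leave any green look-alike of the dish alone. Leave any turquoise look-alike of the blank alone.

How it is judged:
By the outcome, as a careful person would: the job done as asked, in the order asked, and still so for the second after the job is handed in, while the arm keeps its last pose, push and grip.
It also fails if it takes over 48 s, if anything falls off the work surface, if the arm or the gripper's body presses on something with over 40 N, if the wrist force passes 120 N, or if a joint passes its speed limit or range.

## Working session

There is one attempt and no reset: what is moved stays moved. The work goes in short steps, Python scripts to look and compute and a tool call to move; the robot and the scene stay as the last step left them, time stands still between calls to the robot, and variables do not carry over. Pictures are saved under pics/ and viewed, and the job is handed in when it is done.

Besides the shell and the picture viewer there is one more tool, called after "Call:" by a JSON object that holds its "fn" and its "kwargs", one argument or row to a line. play_rows: Moves the arm, as the interface text tells. Its arguments: {"type":"object","properties":{"series":{"type":"array","items":{"type":"number"}},"jaw":{"type":"number"},"squeeze":{"type":"number"}},"required":["series"]}

```bash
ls; mkdir -p pics
python3 - <<'E'
from plant import get_state,capture
import cv2
for n in("scene","top"):
    c=capture(n); cv2.imwrite(f"pics/{n}0.png",c["img"]); print(c["K"],c["k1"],c["world_from_camera"])
print(get_state())
E
```

```text
pics
[[484.29551395   0.         319.80712574]
 [  0.         484.29551395 208.84483831]
 [  0.           0.           1.        ]] -0.1135038684923986 [[-0.54065922  0.66789157 -0.51147674  1.30091015]
 [ 0.84118157  0.42194828 -0.33819108  0.49574295]
 [-0.01005824 -0.61309094 -0.78994831  1.21219657]
 [ 0.          0.          0.          1.        ]]
[[504.16949814   0.         325.57870041]
 [  0.         504.16949814 201.68967722]
 [  0.           0.           1.        ]] 0.0013584643777416608 [[ 2.46058033e-02 -9.90840695e-01  1.32775264e-01  3.62095388e-01]
 [-9.99697076e-01 -2.43137959e-02  3.82037431e-03  3.57684429e-03]
 [-5.57111686e-04 -1.32829046e-01 -9.91138807e-01  1.74796956e+00]
 [ 0.00000000e+00  0.00000000e+00  0.00000000e+00  1.00000000e+00]]
{'time_s': 0.1, 'joints': array([ 8.50874016e+01,  2.05845698e+01,  6.40607673e-01, -1.69712197e-02,
       -7.01340268e+01, -1.65063723e+01]), 'qd': array([ 0.01597338, -0.05698105,  0.09612903, -0.0097046 , -0.00768629,
        0.02668279]), 'joint_torque': array([-1.64552006e-03, -5.84163523e+01,  2.93745250e+01,  7.01547146e+00,
        1.01038290e-02, -4.75894490e-05]), 'tcp_pos': array([0.24636746, 0.62795107, 0.198962  ]), 'eef_rot': array([   4.94556454,   89.9203953 , -106.4791842 ]), 'contact_force': array([ 0.42822571, -0.02123378,  0.7562452 ]), 'moment': array([ 0.01132851,  0.0275268 , -0.0241649 ]), 'gripper_width': 0.08785323809367686}
```

View pics/scene0.png

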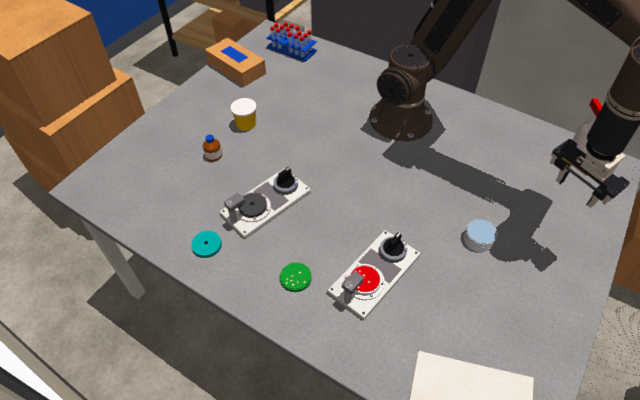

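View pics/top0.png

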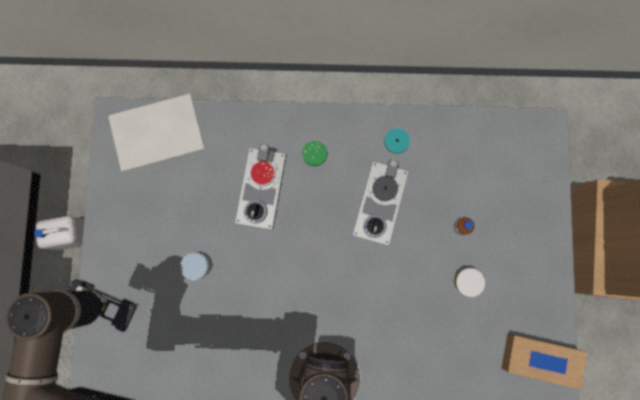

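The red dish lies on the left stage: in the top view the dish is at about (262,173) and its knob at about (256,211). The blank is on the right stage at (385,188). I'll zoom in.

```bash
cat > h.py <<'E'
import numpy as np,cv2
from plant import get_state,capture
def ray(c,u,v,z):
    K=c["K"];k=c["k1"]
    p=cv2.undistortPoints(np.array([[[u,v]]],float),K,np.array([k,0,0,0,0.])).ravel()
    T=c["world_from_camera"];d=T[:3,:3]@np.array([p[0],p[1],1]);o=T[:3,3]
    return o+d*(z-o[2])/d[2]
def proj(c,P):
    T=np.linalg.inv(c["world_from_camera"]);P=np.atleast_2d(P)
    q,_=cv2.projectPoints(P.astype(float),cv2.Rodrigues(T[:3,:3])[0],T[:3,3],c["K"],np.array([c["k1"],0,0,0,0.]))
    return q.reshape(-1,2)
def crop(c,u0,v0,u1,v1,s,name):
    cv2.imwrite(name,cv2.resize(c["img"][v0:v1,u0:u1],None,fx=s,fy=s,interpolation=cv2.INTER_CUBIC))
E
python3 - <<'E'
from h import *
c=capture("top");crop(c,220,135,310,235,6,"pics/t1.png")
c=capture("scene");crop(c,320,220,430,325,5,"pics/s1.png")
E
```

```text
(no output)
```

View pics/t1.png

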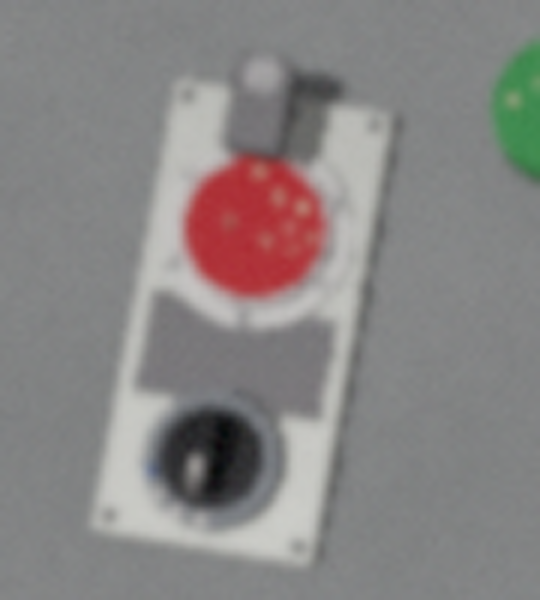

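View pics/s1.png

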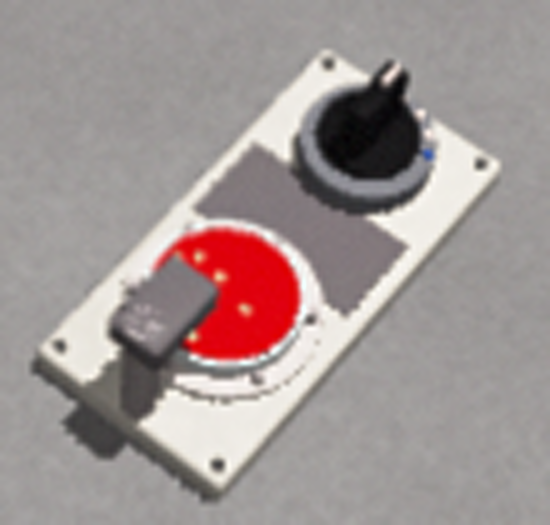

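```bash
cat > fit.py <<'E'
from h import *
from scipy.optimize import least_squares
ct=capture("top");cs=capture("scene")
def un(p,u0,v0,s): return (np.array(p)+.5)/s-.5+np.array([u0,v0])
# order: (+x,+y),(+x,-y),(-x,-y),(-x,+y)
pt=un([(172,78),(402,112),(312,566),(90,530)],220,135,6)
ps=un([(215,490),(38,350),(326,50),(500,160)],320,220,5)
M=np.array([[.135,.065,.022],[.135,-.065,.022],[-.135,-.065,.022],[-.135,.065,.022]])
def W(q,M):
    c,s=np.cos(q[2]),np.sin(q[2]);return np.c_[q[0]+c*M[:,0]-s*M[:,1],q[1]+s*M[:,0]+c*M[:,1],M[:,2]]
for nm,use in(("top",[1,0]),("scene",[0,1]),("both",[1,1])):
    f=lambda q:np.r_[use[0]*(proj(ct,W(q,M))-pt).ravel(),use[1]*(proj(cs,W(q,M))-ps).ravel()]
    r=least_squares(f,[.6,.2,0]);q=r.x
    print(nm,q,np.degrees(q[2]),r.fun.round(1),"knob",W(q,np.array([[-.085,0,.076]])))
for nm,c,b,s in(("t",ct,(220,135,310,235),6),("s",cs,(320,220,430,325),5)):
    im=cv2.resize(c["img"][b[1]:b[3],b[0]:b[2]],None,fx=s,fy=s,interpolation=cv2.INTER_CUBIC)
    D=lambda m,col:cv2.polylines(im,[(((proj(c,W(q,m))-[b[0],b[1]]+.5)*s-.5)).round().astype(int)],True,col,1)
    D(M,(0,255,0))
    a=np.linspace(0,2*np.pi,60)
    circ=lambda x,R,z:np.c_[x+R*np.cos(a),R*np.sin(a),0*a+z]
    D(circ(-.085,.04,.042),(0,255,255));D(circ(-.085,.03,.05),(255,255,0));D(circ(.05,.056,.03),(255,0,0))
    D(np.array([[-.107,-.008,.092],[-.063,-.008,.092],[-.063,.008,.092],[-.107,.008,.092]]),(255,0,255))
    cv2.imwrite(f"pics/fit_{nm}.png",im)
E
python3 fit.py
```

```text
top [ 0.63640338  0.23765581 -0.14140276] -8.101781133330414 [ 0.8 -0.3 -1.  -0.   0.2  0.3 -0.   0.1  0.   0.  -0.   0.  -0.  -0.
  0.   0. ] knob [[0.55225174 0.24963503 0.076     ]]
scene [ 0.63355668  0.23720989 -0.14259967] -8.170359297580504 [ 0.   0.  -0.   0.   0.   0.  -0.   0.   0.8 -0.1 -1.  -0.1 -0.5 -0.7
  0.6  0.8] knob [[0.54941944 0.24928983 0.076     ]]
both [ 0.63486208  0.23744122 -0.14223156] -8.149267848974784 [ 0.9  0.1 -0.9  0.4  0.2  0.8 -0.   0.5  0.7  0.4 -1.1  0.3 -0.6 -0.4
  0.5  1.1] knob [[0.5507204  0.24949019 0.076     ]]
```

```bash
python3 -c "
import cv2,numpy as np
a=cv2.imread('pics/fit_t.png');b=cv2.imread('pics/fit_s.png')
a=cv2.resize(a,(400,444));b=cv2.resize(b,(400,382))
b=np.vstack([b,np.zeros((62,400,3),np.uint8)]);cv2.imwrite('pics/fit.png',np.hstack([a,b]))"
```

```text
(no output)
```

View pics/fit.png

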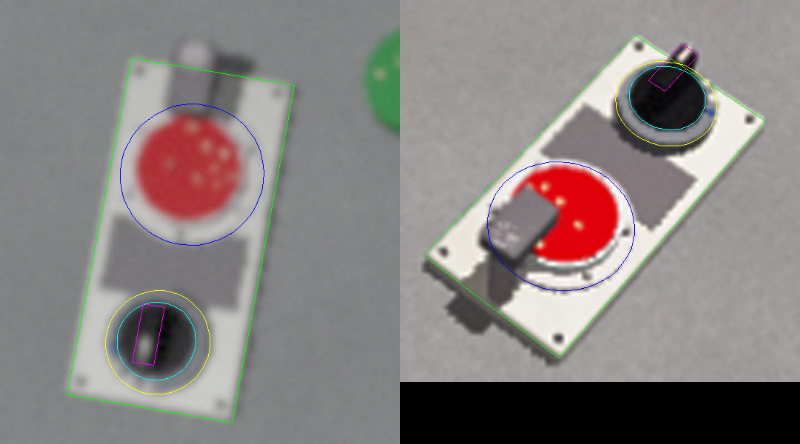

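Both views agree to within 3 mm. Knob A's axis is at about (0.551, 0.2495), the stage yaw is about -8.1°, and the knob's height and reach fit the given sizes. Next I'll work out the approach in tool axes.

```bash
cat > go.py <<'E'
from h import *
from scipy.spatial.transform import Rotation as Rn
import sys
def R(s): 
    return Rn.from_euler('xyz',s["eef_rot"],degrees=True).as_matrix()
def rep(target,barang):
    s=get_state();r=R(s)
    e=r.T@(np.array(target)-s["tcp_pos"])
    zy=np.degrees(np.arctan2(r[1,2],r[0,2]))
    want=barang+90
    d=(zy-want+90)%180-90  # clockwise spin positive
    print("t",s["time_s"],"tcp",s["tcp_pos"].round(4),"x",r[:,0].round(4),"zyaw",zy.round(2),"\nerr tool",e.round(4),"spin",np.radians(d).round(4),"deg",d.round(1))
    print("j",s["joints"].round(1),"F",s["contact_force"].round(2),"M",s["moment"].round(3),"w",s["gripper_width"].round(4))
if __name__=="__main__":
    rep([0.5507,0.2495,float(sys.argv[1])],-8.15-float(sys.argv[2]) if len(sys.argv)>2 else -8.15)
E
python3 go.py 0.2
```

```text
t 0.3 tcp [0.2464 0.6282 0.1994] x [-1.e-04 -6.e-04 -1.e+00] zyaw -111.42 
err tool [-4.000e-04  4.215e-01  2.415e-01] spin -0.2315 deg -13.3Traceback (most recent call last):
  File "go.py", line 15, in <module>
    rep([0.5507,0.2495,float(sys.argv[1])],-8.15-float(sys.argv[2]) if len(sys.argv)>2 else -8.15)
    ~~~^^^^^^^^^^^^^^^^^^^^^^^^^^^^^^^^^^^^^^^^^^^^^^^^^^^^^^^^^^^^^^^^^^^^^^^^^^^^^^^^^^^^^^^^^^^
  File "go.py", line 13, in rep
    print("j",s["joints"].round(1),"F",s["contact_force"].round(2),"M",s["moment"].round(3),"w",s["gripper_width"].round(4))
                                                                                                ^^^^^^^^^^^^^^^^^^^^^^^^
AttributeError: 'float' object has no attribute 'round'
```

Call:
{"fn": "play_rows", "kwargs": {
  "series": [0, 0.015, 0.009, 0, 0, 0.021, 0.012, 0, 0, 0.021, 0.012, 0, 0, 0.021, 0.012, 0, 0, 0.021, 0.012, 0],
  "jaw": 100,
  "squeeze": 30
}}

```text
time_s: 0.72
tcp_pos: [0.3185, 0.5378, 0.1998]
eef_rot: [-24.4, 90.0, -135.8]
contact_force: [0.7, -0.0, -0.0]
gripper_width: 0.0873
```

Call:
{"fn": "play_rows", "kwargs": {
  "series": [0, 0.021, 0.012, 0, 0, 0.021, 0.012, 0, 0, 0.021, 0.012, 0, 0, 0.021, 0.012, 0, 0, 0.021, 0.012, 0]
}}

```text
time_s: 1.13
tcp_pos: [0.3944, 0.4434, 0.1999]
eef_rot: [178.9, 90.0, 67.5]
contact_force: [-0.6, 0.5, -0.5]
gripper_width: 0.0879
```

Call:
{"fn": "play_rows", "kwargs": {
  "series": [0, 0.021, 0.012, 0, 0, 0.021, 0.012, 0, 0, 0.021, 0.012, 0, 0, 0.021, 0.012, 0, 0, 0.021, 0.012, 0]
}}

```text
time_s: 1.55
tcp_pos: [0.4701, 0.3492, 0.1999]
eef_rot: [170.9, 90.0, 59.5]
contact_force: [0.2, 0.6, 0.5]
gripper_width: 0.088
```

Call:
{"fn": "play_rows", "kwargs": {
  "series": [0, 0.021, 0.012, 0, 0, 0.021, 0.012, 0, 0, 0.021, 0.012, 0, 0, 0.021, 0.012, 0, 0, 0.015, 0.009, 0]
}}

```text
time_s: 1.97
tcp_pos: [0.5418, 0.2595, 0.1999]
eef_rot: [78.1, 90.0, -33.3]
contact_force: [0.5, -0.4, -0.4]
gripper_width: 0.0874
```

```bash
sed -i 's/s\["gripper_width"\].round(4)/round(s["gripper_width"],4)/' go.py; python3 go.py 0.2
```

```text
t 1.9667 tcp [0.5418 0.2595 0.1999] x [ 1.e-04 -1.e-04 -1.e+00] zyaw -111.46 
err tool [-0.0001  0.012   0.006 ] spin -0.2323 deg -13.3
j [ 44.2  13.6  -9.1   0.  -67.3  24.3] F [ 0.53 -0.43 -0.42] M [ 0.034 -0.039 -0.038] w 0.0874
```

Call:
{"fn": "play_rows", "kwargs": {
  "series": [0, 0.012, 0.006, 0, 0, 0, 0, -0.1, 0, 0, 0, -0.1, 0, 0, 0, -0.032, 0, 0, 0, 0]
}}

```text
time_s: 2.38
tcp_pos: [0.5499, 0.2512, 0.1998]
eef_rot: [-107.1, 90.0, 154.9]
contact_force: [-0.9, 0.0, 0.3]
gripper_width: 0.0877
```

```bash
python3 go.py 0.2
python3 - <<'E'
from h import *
c=capture("scene");crop(c,330,150,450,290,4,"pics/s2.png")
E
```

```text
t 2.3833 tcp [0.5499 0.2512 0.1998] x [-1.e-04  0.e+00 -1.e+00] zyaw -98.05 
err tool [-0.0002  0.0011  0.0016] spin 0.0017 deg 0.1
j [ 43.1  14.   -8.6  -0.  -67.4  38.9] F [-0.91  0.01  0.25] M [-0.044  0.021  0.045] w 0.0877
```

View pics/s2.png

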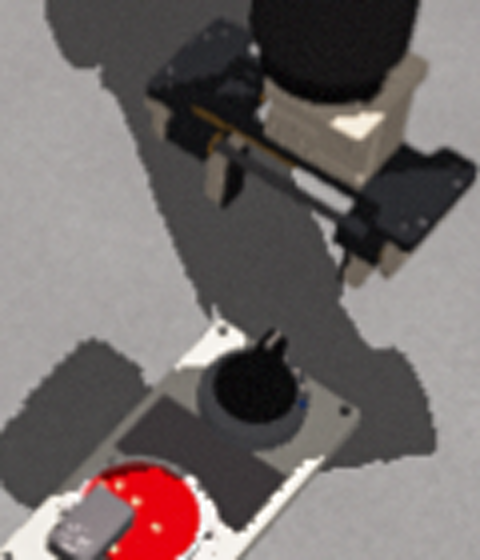

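The open jaws straddle the grip bar line, across the bar. Now descending.

Call:
{"fn": "play_rows", "kwargs": {
  "series": [0.015, 0.001, 0.0015, 0, 0.02, 0, 0, 0, 0.02, 0, 0, 0, 0.02, 0, 0, 0, 0.015, 0, 0, 0]
}}

```text
time_s: 2.85
tcp_pos: [0.5499, 0.2497, 0.1082]
eef_rot: [-55.4, 89.9, -153.7]
contact_force: [0.7, 0.2, 0.0]
gripper_width: 0.0875
```

Call:
{"fn": "play_rows", "kwargs": {
  "series": [0.012, 0, 0, 0, 0.012, 0, 0, 0, 0.012, 0, 0, 0, 0.01, 0, 0, 0, 0, 0, 0, 0]
}}

```text
time_s: 3.27
tcp_pos: [0.5494, 0.2492, 0.0616]
eef_rot: [-47.4, 89.8, -145.6]
contact_force: [-0.5, -0.3, -0.2]
gripper_width: 0.0874
```

```bash
python3 go.py 0.059
python3 - <<'E'
from h import *
c=capture("scene");crop(c,330,170,450,290,4,"pics/s3.png")
E
```

```text
t 3.2667 tcp [0.5494 0.2492 0.0616] x [-0.0028 -0.0019 -1.    ] zyaw -98.2 
err tool [ 0.0026  0.0013 -0.0005] spin -0.0008 deg -0.0
j [ 42.9  20.9 -18.4  -0.  -50.8  38.9] F [-0.54 -0.34 -0.23] M [-0.064  0.107 -0.029] w 0.0874
```

View pics/s3.png

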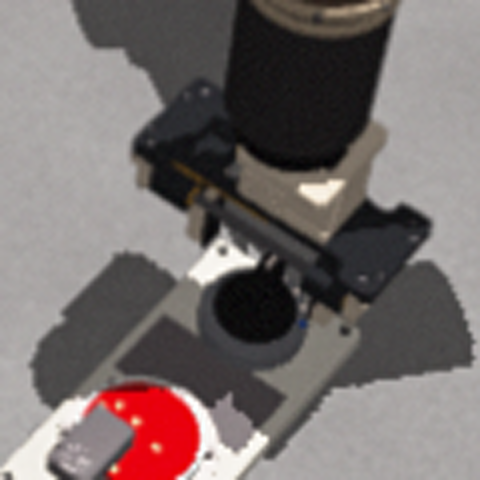

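Call:
{"fn": "play_rows", "kwargs": {
  "series": [0.002, 0.001, 0, 0, 0, 0, 0, 0, 0, 0, 0, 0, 0, 0, 0, 0, 0, 0, 0, 0],
  "jaw": 30,
  "squeeze": 5
}}

```text
time_s: 3.73
tcp_pos: [0.5518, 0.25, 0.0622]
eef_rot: [136.7, 90.0, 38.6]
contact_force: [0.1, -0.2, 0.0]
gripper_width: 0.06
```

Call:
{"fn": "play_rows", "kwargs": {
  "series": [0, 0, 0, 0, 0, 0, 0, 0, 0, 0, 0, 0, 0, 0, 0, 0, 0, 0, 0, 0],
  "jaw": 0,
  "squeeze": 5
}}

```text
time_s: 4.15
tcp_pos: [0.5516, 0.2498, 0.0617]
eef_rot: [-47.3, 90.0, -145.4]
contact_force: [0.5, 0.0, -0.2]
gripper_width: 0.0266
```

```bash
python3 go.py 0.059
```

```text
t 4.15 tcp [0.5516 0.2498 0.0617] x [-0. -0. -1.] zyaw -98.12 
err tool [ 0.0027 -0.0008  0.0004] spin 0.0004 deg 0.0
j [ 42.8  21.  -18.3  -0.  -50.7  39. ] F [ 0.52  0.04 -0.24] M [-0.032  0.013  0.031] w 0.0266
```

Call:
{"fn": "play_rows", "kwargs": {
  "series": [0.0025, 0, 0, 0, 0, 0, 0, 0, 0, 0, 0, 0, 0, 0, 0, 0, 0, 0, 0, 0]
}}

```text
time_s: 4.57
tcp_pos: [0.5514, 0.249, 0.059]
eef_rot: [-25.3, 89.9, -123.5]
contact_force: [1.5, -5.1, -0.5]
gripper_width: 0.0162
```

```bash
python3 go.py 0.059
```

```text
t 4.5667 tcp [0.5514 0.249  0.059 ] x [-8.0e-04 -1.1e-03 -1.0e+00] zyaw -98.14 
err tool [-0.     -0.0008 -0.0004] spin 0.0002 deg 0.0
j [ 42.8  21.2 -18.5   0.  -50.4  39. ] F [ 1.47 -5.11 -0.47] M [-1.934 -0.629  0.026] w 0.0162
```

Call:
{"fn": "play_rows", "kwargs": {
  "series": [0, 0, 0.0005, 0, 0, 0, 0, 0, 0, 0, 0, 0, 0, 0, 0, 0, 0, 0, 0, 0]
}}

```text
time_s: 4.98
tcp_pos: [0.5514, 0.249, 0.059]
eef_rot: [-32.8, 90.0, -130.9]
contact_force: [1.4, -4.3, -1.6]
gripper_width: 0.0159
```

```bash
python3 go.py 0.059
```

```text
t 4.9833 tcp [0.5514 0.249  0.059 ] x [-5.e-04 -5.e-04 -1.e+00] zyaw -98.13 
err tool [ 0.     -0.0007 -0.0004] spin 0.0004 deg 0.0
j [ 42.8  21.2 -18.5   0.  -50.4  39.1] F [ 1.43 -4.28 -1.63] M [-1.886 -0.799  0.045] w 0.0159
```

Call:
{"fn": "play_rows", "kwargs": {
  "series": [0, 0, 0.001, 0, 0, 0, 0, 0, 0, 0, 0, 0, 0, 0, 0, 0, 0, 0, 0, 0],
  "squeeze": 12
}}

```text
time_s: 5.4
tcp_pos: [0.5514, 0.2488, 0.0591]
eef_rot: [176.7, 90.0, 78.5]
contact_force: [2.4, 1.0, -6.2]
gripper_width: 0.0157
```

```bash
python3 go.py 0.059
```

```text
t 5.4 tcp [0.5514 0.2488 0.0591] x [ 1.e-04  5.e-04 -1.e+00] zyaw -98.12 
err tool [ 0.0001 -0.0008 -0.0006] spin 0.0005 deg 0.0
j [ 42.8  21.1 -18.6  -0.  -50.3  39.1] F [ 2.44  0.99 -6.19] M [ 0.033 -0.742  0.045] w 0.0157
```

Call:
{"fn": "play_rows", "kwargs": {
  "series": [0, 0, 0, 0, 0, 0, 0, 0, 0, 0, 0, 0, 0, 0, 0, 0, 0, 0, 0, 0],
  "squeeze": 32
}}

```text
time_s: 5.82
tcp_pos: [0.5514, 0.2486, 0.0591]
eef_rot: [-178.5, 90.0, 83.4]
contact_force: [2.5, 2.7, -9.3]
gripper_width: 0.0152
```

```bash
python3 go.py 0.059
```

```text
t 5.8167 tcp [0.5514 0.2486 0.0591] x [ 0.e+00  4.e-04 -1.e+00] zyaw -98.13 
err tool [ 0.0001 -0.0008 -0.0008] spin 0.0004 deg 0.0
j [ 42.7  21.1 -18.6  -0.  -50.3  39.1] F [ 2.47  2.66 -9.34] M [ 0.843 -0.943  0.038] w 0.0152
```

Gripped at 32 N with the jaws 15.2 mm apart. The zero yaw is -98.13°. Turning clockwise in steps.

Call:
{"fn": "play_rows", "kwargs": {
  "series": [0, 0, 0, 0.04, 0, 0, 0, 0.04, 0, 0, 0, 0.04, 0, 0, 0, 0.04, 0, 0, 0, 0.04]
}}

```text
time_s: 6.23
tcp_pos: [0.5513, 0.2484, 0.0591]
eef_rot: [-94.6, 90.0, 155.7]
contact_force: [2.0, 1.5, -8.1]
gripper_width: 0.0154
```

```bash
cat > k.py <<'E'
from go import *
s=get_state();r=R(s);a=np.degrees(np.arctan2(r[1,2],r[0,2]))
d=(-98.13-a+180)%360-180
print("angle",round(np.radians(d),4),"tcp",s["tcp_pos"].round(4),"j",s["joints"].round(1),"F",s["contact_force"].round(2),"M",s["moment"].round(3),"w",round(s["gripper_width"],4),"t",s["time_s"])
E
python3 k.py
```

```text
angle 0.2018 tcp [0.5513 0.2484 0.0591] j [ 42.7  21.1 -18.6  -0.  -50.3  27.6] F [ 2.02  1.5  -8.05] M [ 0.431 -0.913  0.052] w 0.0154 t 6.2333
```

Call:
{"fn": "play_rows", "kwargs": {
  "series": [0, 0, 0, 0.04, 0, 0, 0, 0.04, 0, 0, 0, 0.04, 0, 0, 0, 0.04, 0, 0, 0, 0.04]
}}

```text
time_s: 6.65
tcp_pos: [0.5512, 0.2481, 0.0591]
eef_rot: [-21.7, 90.0, -142.9]
contact_force: [2.5, -0.1, -7.3]
gripper_width: 0.0155
```

```bash
python3 k.py
```

```text
angle 0.4019 tcp [0.5512 0.2481 0.0591] j [ 42.7  21.1 -18.6  -0.  -50.3  16.1] F [ 2.46 -0.1  -7.32] M [ 0.15  -0.721  0.104] w 0.0155 t 6.65
```

Call:
{"fn": "play_rows", "kwargs": {
  "series": [0, 0, 0, 0.04, 0, 0, 0, 0.04, 0, 0, 0, 0.04, 0, 0, 0, 0.04, 0, 0, 0, 0.04]
}}

```text
time_s: 7.07
tcp_pos: [0.551, 0.2478, 0.0591]
eef_rot: [-4.7, 89.9, -137.4]
contact_force: [1.7, -0.3, -7.1]
gripper_width: 0.0153
```

```bash
python3 k.py
```

```text
angle 0.6019 tcp [0.551  0.2478 0.0591] j [ 42.7  21.1 -18.6  -0.  -50.4   4.7] F [ 1.72 -0.26 -7.12] M [-0.015 -0.538  0.133] w 0.0153 t 7.0667
```

Call:
{"fn": "play_rows", "kwargs": {
  "series": [0, 0, 0, 0.04, 0, 0, 0, 0.04, 0, 0, 0, 0.04, 0, 0, 0, 0.02, 0, 0, 0, 0.02]
}}

```text
time_s: 7.48
tcp_pos: [0.5508, 0.2477, 0.0591]
eef_rot: [3.0, 89.9, -138.7]
contact_force: [0.3, -1.6, -5.8]
gripper_width: 0.0157
```

```bash
python3 k.py;python3 - <<'E'
from h import *
c=capture("scene");crop(c,330,170,450,290,4,"pics/s4.png")
c=capture("top");crop(c,220,135,310,235,5,"pics/t4.png")
E
```

```text
angle 0.7609 tcp [0.5508 0.2477 0.0591] j [ 42.7  21.1 -18.6  -0.  -50.4  -4.5] F [ 0.27 -1.63 -5.76] M [-0.476 -0.115 -0.003] w 0.0157 t 7.4833
```

View pics/s4.png

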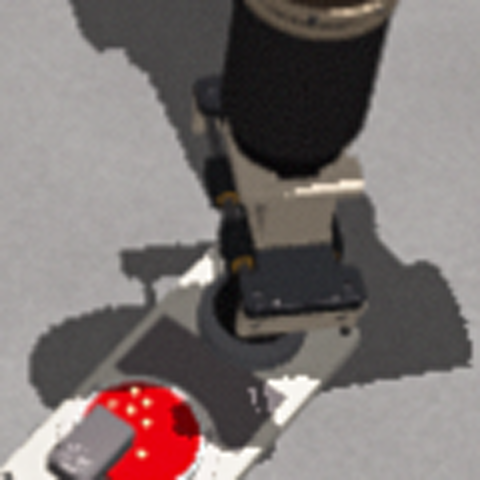

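View pics/t4.png

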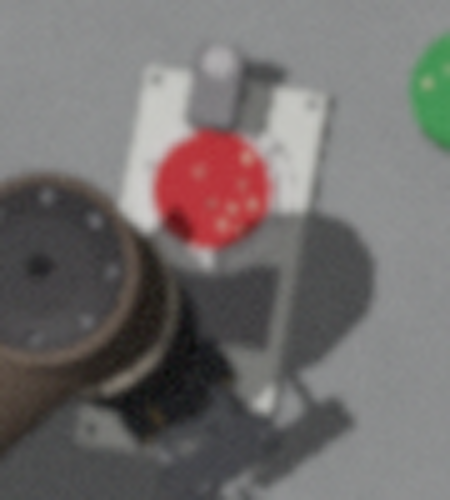

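The dish's colonies have turned clockwise with the knob. The moment dropped to about 0 at 0.76, just before the second click, so the knob is following without slip. Continuing.

Call:
{"fn": "play_rows", "kwargs": {
  "series": [0, 0, 0, 0.02, 0, 0, 0, 0.02, 0, 0, 0, 0.02, 0, 0, 0, 0.02, 0, 0, 0, 0]
}}

```text
time_s: 8.0
tcp_pos: [0.5508, 0.2477, 0.059]
eef_rot: [7.5, 89.9, -138.8]
contact_force: [-2.8, -3.8, -4.5]
gripper_width: 0.0152
```

```bash
python3 k.py
```

```text
angle 0.8417 tcp [0.5508 0.2477 0.059 ] j [ 42.7  21.1 -18.6  -0.  -50.4  -9.1] F [-2.78 -3.78 -4.52] M [-1.412  0.655  0.065] w 0.0152 t 8.0
```

Call:
{"fn": "play_rows", "kwargs": {
  "series": [0, 0, 0, 0.04, 0, 0, 0, 0.04, 0, 0, 0, 0.04, 0, 0, 0, 0.04, 0, 0, 0, 0.04]
}}

```text
time_s: 8.42
tcp_pos: [0.5506, 0.2476, 0.059]
eef_rot: [15.5, 89.9, -142.4]
contact_force: [-3.1, -3.9, -3.7]
gripper_width: 0.0157
```

```bash
python3 k.py
```

```text
angle 1.042 tcp [0.5506 0.2476 0.059 ] j [ 42.7  21.1 -18.6  -0.  -50.4 -20.6] F [-3.12 -3.89 -3.66] M [-1.531  1.144  0.091] w 0.0157 t 8.4167
```

Call:
{"fn": "play_rows", "kwargs": {
  "series": [0, 0, 0, 0.04, 0, 0, 0, 0.03, 0, 0, 0, 0.02, 0, 0, 0, 0.01, 0, 0, 0, 0]
}}

```text
time_s: 8.83
tcp_pos: [0.5504, 0.2475, 0.059]
eef_rot: [19.0, 89.9, -144.5]
contact_force: [-4.1, -3.4, -3.0]
gripper_width: 0.0152
```

```bash
python3 k.py
```

```text
angle 1.1409 tcp [0.5504 0.2475 0.059 ] j [ 42.7  21.1 -18.6  -0.  -50.4 -26.2] F [-4.1  -3.43 -2.96] M [-1.429  1.304  0.016] w 0.0152 t 8.8333
```

Call:
{"fn": "play_rows", "kwargs": {
  "series": [0, 0, 0, 0.01, 0, 0, 0, 0.01, 0, 0, 0, 0.01, 0, 0, 0, 0, 0, 0, 0, 0]
}}

```text
time_s: 9.25
tcp_pos: [0.5504, 0.2476, 0.059]
eef_rot: [20.3, 89.9, -144.9]
contact_force: [-3.2, -3.6, -3.6]
gripper_width: 0.0156
```

```bash
python3 k.py
```

```text
angle 1.1702 tcp [0.5504 0.2476 0.059 ] j [ 42.7  21.1 -18.6  -0.  -50.4 -27.9] F [-3.23 -3.57 -3.6 ] M [-1.461  1.344  0.067] w 0.0156 t 9.25
```

Call:
{"fn": "play_rows", "kwargs": {
  "series": [0, 0, 0, 0.01, 0, 0, 0, 0.005, 0, 0, 0, 0, 0, 0, 0, 0, 0, 0, 0, 0]
}}

```text
time_s: 9.67
tcp_pos: [0.5504, 0.2475, 0.059]
eef_rot: [20.8, 89.9, -145.3]
contact_force: [-3.8, -3.6, -2.8]
gripper_width: 0.0155
```

```bash
python3 k.py
```

```text
angle 1.1851 tcp [0.5504 0.2475 0.059 ] j [ 42.7  21.1 -18.6  -0.  -50.4 -28.8] F [-3.76 -3.64 -2.83] M [-1.399  1.429  0.068] w 0.0155 t 9.6667
```

Call:
{"fn": "play_rows", "kwargs": {
  "series": [0, 0, 0, 0.005, 0, 0, 0, 0.005, 0, 0, 0, 0, 0, 0, 0, 0, 0, 0, 0, 0]
}}

```text
time_s: 10.08
tcp_pos: [0.5504, 0.2475, 0.059]
eef_rot: [22.3, 89.9, -144.3]
contact_force: [-4.2, -3.8, -3.0]
gripper_width: 0.0151
```

```bash
python3 k.py
```

```text
angle 1.195 tcp [0.5504 0.2475 0.059 ] j [ 42.7  21.1 -18.6  -0.  -50.4 -29.3] F [-4.23 -3.79 -2.95] M [-1.464  1.397  0.067] w 0.0151 t 10.0833
```

```bash
python3 - <<'E'
from go import *
def ang():
    s=get_state();r=R(s);a=np.degrees(np.arctan2(r[1,2],r[0,2]));return np.radians((-98.13-a+180)%360-180),s
L=[]
for i in range(24):
    c=capture("scene");a,s=ang();L.append((a,s["moment"][2]))
L=np.array(L);print("ang",L[:,0].mean(),L[:,0].std(),"Mz",L[:,1].mean(),L[:,1].std()/24**.5)
ct=capture("top");i0=cv2.imread("pics/top0.png");s0=cv2.imread("pics/scene0.png")
# rectify agar about carrier centre at z~.042
q=[0.6349,0.2374,-0.1422];cx=q[0]+.05*np.cos(q[2]);cy=q[1]+.05*np.sin(q[2])
def rect(c,img,ctr,n=240,h=.05,z=.043):
    g=np.linspace(-h,h,n);X,Y=np.meshgrid(g,g)
    P=np.c_[(ctr[0]+X).ravel(),(ctr[1]+Y).ravel(),np.full(n*n,z)]
    m=proj(c,P).astype(np.float32).reshape(n,n,2);return cv2.remap(img,m[...,0],m[...,1],cv2.INTER_CUBIC)
def ctr_of(c,img):
    b,g,r=[img[...,k].astype(int) for k in range(3)]
    m=((r>100)&(r>g+60)).astype(np.uint8);m[:130]=0
    return m
for nm,c,im0 in(("top",ct,i0),("scene",c,s0)):
    A=rect(c,im0,(cx,cy));B=rect(c,c["img"],(cx,cy))
    cv2.imwrite(f"pics/rect_{nm}.png",np.hstack([A,B]))
    a=cv2.cvtColor(A,cv2.COLOR_BGR2GRAY);b=A[...,1];b2=B[...,1]
    # coincide search
    best=[]
    n=240;yy,xx=np.mgrid[:n,:n]-119.5;mask=(np.hypot(xx,yy)<88).astype(np.uint8)
    for th in np.arange(30,100,.5):
      for sgn in(1,-1):
        M=cv2.getRotationMatrix2D((119.5,119.5),sgn*th,1)
        w=cv2.warpAffine(b,M,(n,n))
        v=np.corrcoef(w[mask>0].astype(float),b2[mask>0].astype(float))[0,1];best.append((v,sgn*th))
    print(nm,sorted(best)[-4:])
E
python3 -c "
import cv2,numpy as np
cv2.imwrite('pics/rect.png',np.vstack([cv2.imread('pics/rect_top.png'),cv2.imread('pics/rect_scene.png')]))"
```

```text
ang 1.195114756961631 2.789791391193258e-05 Mz 0.06395881212102422 0.006939717688797982
top [(np.float64(0.21403939224136193), np.float64(-36.0)), (np.float64(0.21409123824803628), np.float64(-37.5)), (np.float64(0.21424717605081162), np.float64(-35.5)), (np.float64(0.21441892982807106), np.float64(-36.5))]
scene [(np.float64(0.5812245384741459), np.float64(-31.0)), (np.float64(0.5845869820324486), np.float64(30.0)), (np.float64(0.5865629149719043), np.float64(-30.5)), (np.float64(0.5918500498099463), np.float64(-30.0))]
```

View pics/rect.png

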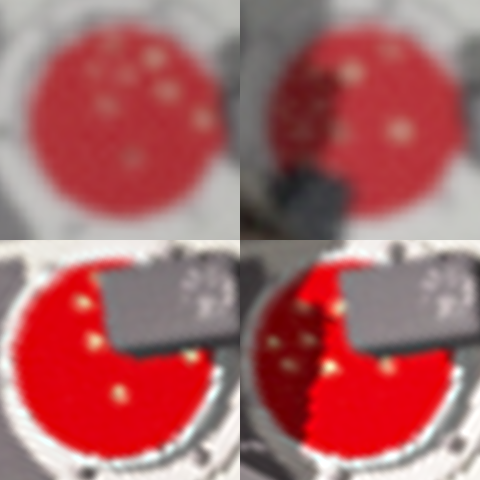

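Run:
```python
import cv2,numpy as np
A=np.float32([[133,158],[202,119],[165,90],[153,57],[105,104]]);
B=np.float32([[160,131],[150,47],[112,70],[76,72],[100,128]])
for idx in([0,1,2],[0,1,2,4],[0,1,2,3,4]):
    M,_=cv2.estimateAffinePartial2D(A[idx],B[idx],ransacReprojThreshold=50)
    print(np.degrees(np.arctan2(M[1,0],M[0,0])),np.hypot(M[1,0],M[0,0]),(A[idx]@M[:,:2].T+M[:,2]-B[idx]).round(1).tolist())
```

```text
-66.03233644151261 1.0336066028562605 [[0.2, -1.6], [2.4, 0.9], [-2.6, 0.7]]
-65.51718622179192 0.9990028479623851 [[-0.5, -3.7], [2.6, 1.4], [-1.0, 0.0], [-1.1, 2.4]]
-66.62866997897348 0.989729600181597 [[-0.1, -3.9], [1.6, 2.1], [-1.3, 1.3], [-0.0, -2.8], [-0.1, 3.3]]
```

Tool yaw reads 1.195 rad. The colonies have turned about 66° ± 3°, so there is no gross slip. To find where the click sits, I'll average the moment slightly before this angle.

Call:
{"fn": "play_rows", "kwargs": {
  "series": [0, 0, 0, -0.01, 0, 0, 0, -0.01, 0, 0, 0, -0.005, 0, 0, 0, 0, 0, 0, 0, 0]
}}

```text
time_s: 11.75
tcp_pos: [0.5504, 0.2475, 0.059]
eef_rot: [21.1, 89.9, -144.1]
contact_force: [-4.1, -3.6, -3.5]
gripper_width: 0.0153
```

```bash
cat > avg.py <<'E'
from go import *
L=[]
for i in range(30):
    capture("scene");s=get_state();r=R(s);a=np.degrees(np.arctan2(r[1,2],r[0,2]));L.append((np.radians((-98.13-a+180)%360-180),s["moment"][2]))
L=np.array(L);print("ang",L[:,0].mean(),"Mz",L[:,1].mean(),L[:,1].std()/30**.5,s["time_s"])
E
python3 avg.py
```

```text
ang 1.1701323869448508 Mz 0.047606540551203724 0.006369966624236325 13.25
```

Call:
{"fn": "play_rows", "kwargs": {
  "series": [0, 0, 0, 0.015, 0, 0, 0, 0, 0, 0, 0, 0, 0, 0, 0, 0, 0, 0, 0, 0]
}}

```text
time_s: 13.67
tcp_pos: [0.5504, 0.2475, 0.059]
eef_rot: [21.4, 89.9, -144.7]
contact_force: [-4.7, -4.5, -3.2]
gripper_width: 0.0159
```

```bash
python3 avg.py
```

```text
ang 1.18516444557467 Mz 0.04232815730301784 0.00715357923640687 15.1667
```

Call:
{"fn": "play_rows", "kwargs": {
  "series": [0, 0, 0, 0.015, 0, 0, 0, 0, 0, 0, 0, 0, 0, 0, 0, 0, 0, 0, 0, 0]
}}

```text
time_s: 15.58
tcp_pos: [0.5504, 0.2475, 0.059]
eef_rot: [22.5, 89.9, -144.4]
contact_force: [-3.4, -4.0, -3.0]
gripper_width: 0.0153
```

```bash
python3 avg.py
```

```text
ang 1.20009492067152 Mz 0.07980787622780362 0.004712099978496592 17.0833
```

The moment climbs from 0.042 at 1.185 to 0.064 at 1.195 and 0.080 at 1.200. With a spring of about 0.07, that puts the third click right here. One last look before handing in.

```bash
python3 k.py
python3 - <<'E'
from h import *
c=capture("scene");cv2.imwrite("pics/end.png",c["img"])
E
```

```text
angle 1.2001 tcp [0.5504 0.2475 0.059 ] j [ 42.7  21.1 -18.6  -0.  -50.4 -29.6] F [-3.97 -3.43 -2.58] M [-1.409  1.424  0.085] w 0.0154 t 17.0833
```

View pics/end.png

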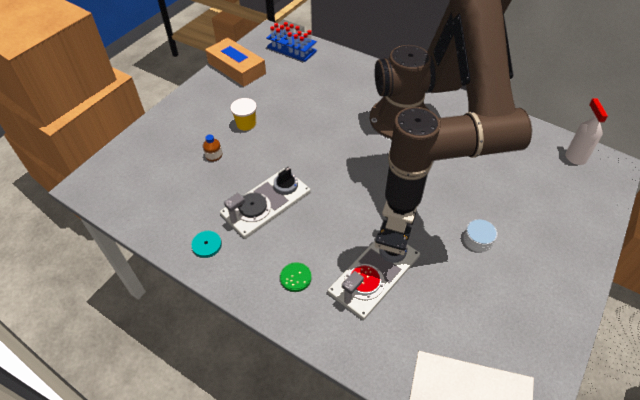

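The knob of the red-dish stage is still gripped at about (395,245). The dish sits on its carrier at about (367,280), and everything else is where it started.

```bash
python3 -c "
from plant import close_job
print(close_job())"
```

```text
the job is handed in; nothing more can be done
None
```

I gripped the index knob of the red-dish stage at 32 N, turned it clockwise to the third click, and handed the job in at about 17 s with the knob still held there.

- **Angle:** the measured tool turn was 1.200 rad. The averaged moment rose from 0.042 N m at 1.185 rad to 0.080 N m at 1.200 rad, which fits the third click. I went back once, from 1.195 to 1.170 rad, to locate it, and never passed 1.200 rad.
- **Slip:** the dish's colonies turned about 66° in the images, rough to about 3°. The tool had turned 68.5° at that point, so they agree. A slip of a degree or two can't be ruled out by the picture alone.
- **Images:** an automatic image match of the dish's turn failed because of shadows and the reader head, so I fitted that figure from colony positions picked by hand.
- **Forces:** sideways force on the gripped knob stayed at about 6 N and the largest force reading was about 10 N, well within the limits.
- **Surroundings:** in the last picture the other stage, its blank, the look-alikes and the bystanders all looked unmoved.

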